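# Snug the hidden swivel-lock screw of a luthier's vise with a T-handled hex key

### The arm

A 6-joint arm with a two-finger parallel gripper is mounted at the origin on the work surface. World frame = base frame: x ahead of the robot, y to its left, z up, the work surface at z = 0. Lengths are in mm, angles in rad, forces in N, time in s.
With the tool pointing down it reaches from about 350 to 775 mm from the base axis. Payload 7.3 kg.
Tool frame: the origin (TCP) lies at the very end of the fingers, on their centre line; the grasp point (between the pads) lies bot.grip_point_offset behind it (bot.grip_point_offset is the distance from the TCP to the grasp point, in mm); z points along the fingers, y is the line along which they close (so a half turn about z gives the same grasp; the last joint's range is limited). The gripper opens to 92 mm and grips with 3 to 60 N. Pads are 19 mm wide; open, the fingers measure 130 mm over their backs; the gripper's body (75 mm by 190 mm) begins 47 mm behind the grasp point.
Start: joints at [-1.246, 0.342, 1.524, -0, 1.275, -0.146], TCP at [238.164, -467.892, 226.741] pointing down, gripper open.
Joint ranges: [-2.53, 2.53], [-0.77, 2.02], [0.04, 2.7], [-1, 4.14], [0.28, 2.66], [-3.11, 3.11]. Speed limits (rad/s): [2.57, 2.57, 3.14, 3.14, 3.14, 3.14].

### API

Orientations are given as [roll, pitch, yaw] about the fixed x, y, z axes, in that order (R = Rz(yaw) Ry(pitch) Rx(roll)).
In Python, from plant import bot gives the robot as it stands. The module is installed in compiled form; this text tells all that it offers.
- The arm moves only by the tool carry_out, never from a script. Its argument "plan" is a list of rows, each an object of numbers: "tx", "ty", "tz": the shift along the world's x, y, z in mm; "rx", "ry", "rz": the turn, a rotation vector about the world's x, y, z in rad. A call has 1 to 12 rows; each row shifts and turns the commanded pose from where the row before left it; what a row does not reach is not made up. A row lasts 1/10 s, in which the tool goes at most 50 mm and 8.59 degrees, less where a joint would pass 70% of its speed; a pose out of reach is approached as far as the arm can. A call with a gripper value outside its range is refused whole. "gripper" is the closure, from 0 (fully open) to 1 (shut), set as the call begins (left out, the last holds). The fingers move at their own pace and stop on an object; the grip force is fixed at half the most. Time passes only in rows, so rows that do not move let the fingers close. It gives the time, the measured TCP pose, the force, the opening and the grip force at its end, in the units of the state.
- bot.get_obs(): the state, without advancing time (a new reading comes with each control period).
- bot.capture(name): name is "side" or "top"; returns the picture (420x560x3 uint8, red, green, blue); there is no depth.
- bot.camera_model(name): a dict with "camera_matrix" (3x3 intrinsics, pixels), "dist" ([k1, k2, p1, p2, k3] as OpenCV has them; the pictures are not rectified), "R" (3x3) and "t" (3): a world point X has camera coordinates R X + t. Camera axes: x right, y down, z forward; pixel columns grow to the right and rows downward; lengths in mm; the calibration is good to about 2 mm. A picture is of the moment at which its call begins. camera_model takes no time and is no camera call.
- bot.close_job(): hands the job in; it is judged then, once.
The state is a dict: "time": time; "joint_positions": joint angles; "dq": joint speeds; "tau": joint torques, N m; "tool_pos": TCP position; "tcp_rot": TCP orientation; "contact_force": force on the tool from outside, world axes, zero at the start; "moment": the same for the moment, N m; "grip_width": finger opening in mm; "finger_force": force on a finger pad.
Only numpy, scipy, OpenCV 4.12 (cv2) and the standard library are available. Lean on these libraries where they do the work, as an engineer would, in place of code of your own. Each camera call takes 0.05 s, during which the arm holds its last target. There are 200 camera calls.

### The job

The swivel of the bench vise has worked slack. Take the yellow-handled T hex key from the stand, feel it into the socket screw hidden down the bore in the vise's base ear, pressing only gently and turning it until it drops fully home, then turn it clockwise until the screw comes up tight, without straining it. Stand the key back in its own hole, upright and all the way down, and leave everything else where it is.

Things in the scene. Friction and masses are not known exactly. Their poses are not given: they have to be found in the camera images.
- key_grip (a point): centre of the handle bar of the yellow-handled T-shaped 14 mm hex key (260 g). The bar is 100 mm long, 16 mm wide, 24 mm high, with flat sides; this point's y axis runs along the bar, z up. A straight hexagonal steel shaft runs down from the bar's middle to 165 mm below this point; it is 14 mm over flats, 16.2 mm over corners, and two of its corners point along the bar.
- key_tip (a point): centre of the lower end of that key's shaft, 165 mm below key_grip on the same axis; the last 1.5 mm are chamfered, to 13.2 mm over the corners
- stand: wooden key stand, 206 (x) x 66 (y) x 60 mm high, fixed, origin under its centre. Three round upright holes, 19 mm wide, 44 mm deep (floor 16 mm above the bench), in its middle and 75 mm either side along its x, hold three T-keys, any key in any hole, bars within 0.25 rad of the stand's y. A key in its hole stands on the floor, bar centre 181 mm above the bench.
- vise: blue-grey cast bench vise, fixed, origin on the bench under the centre of its round swivel base (144 mm wide); jaws open along its x; top 130 mm above the bench. The swivel lock is in the ear towards its +y: an upright round boss, 44 mm wide, 48 mm high, axis 115 mm from the origin. The other ear has a plain bolt head only.
- lock_mouth (a point): centre of the mouth of the 26 mm bore in that boss, 48 mm above the bench; z up. At its bottom sits a screw with a hexagon socket, 15.1 mm over flats, rim 20 mm and floor 32 mm below the mouth, chamfered. A key not lined up stops with its tip 25 to 26 mm below the mouth; lined up, it drops on to 32 mm. Pressing the key on the screw with over 25 N spoils it.
- lock_floor (a point): centre of the floor of the screw's hexagon socket, 32 mm below lock_mouth, on the axis of the screw. How the hexagon stands turned at the start is unknown: this point, the vise's pose and the joint reading do not tell it, so it must be found by feel. The 14 mm key enters only within about 6 degrees of square, which comes round every 60 degrees.
- lock_screw (a joint): turn of the lock screw from an arbitrary zero, rad, growing clockwise seen from above; it starts slack, at 0.2 to 0.5. It turns against a steady drag of about 0.08 N m, stays where it is left, and comes up tight at 1.0; past that it resists with about 1.5 N m per rad of key turn more, springing back when let go (the reading stays at 1.0). A twist of over 0.4 N m strains it.
- key12: blue-handled T-key (12 mm) of the same length and handle, not for this screw; leave it; origin at its lower end
- key10: red-handled T-key (10 mm) of the same length and handle, not for this screw; leave it; origin at its lower end
- mug: black mug, 80 mm wide, 95 mm tall; bystander, origin at the centre of its underside
- tape: roll of cream masking tape, 90 mm wide, 24 mm tall, lying flat; bystander, origin at the centre of its underside
- glue: white glue bottle with a red cap, 44 mm wide, 120 mm tall; bystander, origin at the centre of its underside
- file: needle file with a red handle, 190 mm long, 26 mm thick, lying flat; bystander, origin at the centre of its underside
- block: wooden sanding block, 90 x 45 x 28 mm; bystander, origin at the centre of its underside
Not all that is in view belongs to the job. Of the things like the part that bears key_grip, leave any that is pink; of the rest the larger one is meant.

How it is judged:
By the outcome, as a careful person would: the job done as asked, in the order asked, and still so for the second after the job is handed in, with the robot touching nothing.
It also fails if it takes over 58 s, if anything falls off the work surface, if the arm or the gripper's body presses on something with over 40 N, if the wrist force passes 120 N, or if a joint passes its speed limit or range.

## Working session

There is one attempt and no reset: what is moved stays moved. The work goes in short steps, Python scripts to look and compute and a tool call to move; the robot and the scene stay as the last step left them, time stands still between calls to the robot, and variables do not carry over. Pictures are saved under pics/ and viewed, at most 10 in all, crops included, and the job is handed in when it is done.

Besides the shell and the picture viewer there is one more tool, called after "Emit:" in YAML: its name, and indented under it one key for each argument. carry_out: Moves the arm, as the interface text tells. Its arguments: {"type":"object","properties":{"plan":{"type":"array"},"gripper":{"type":"number"}},"required":["plan"]}

```bash
mkdir -p pics; python3 - <<'E'
from plant import bot
import cv2,numpy as np
for n in("side","top"):
    im=bot.capture(n); cv2.imwrite(f"pics/{n}0.png",im[:,:,::-1])
    m=bot.camera_model(n); print(n,np.round(m["camera_matrix"],1).tolist(),np.round(m["dist"],3), np.round(m["R"],3).tolist(),np.round(m["t"]))
print(bot.get_obs(), bot.grip_point_offset)
E
```

```text
side [[463.2, 0.0, 275.7], [0.0, 463.2, 208.2], [0.0, 0.0, 1.0]] [-0.063  0.     0.     0.     0.   ] [[-0.986, -0.166, 0.012], [-0.118, 0.645, -0.755], [0.117, -0.746, -0.656]] [ 507.  158. 1352.]
top [[456.9, 0.0, 281.2], [0.0, 456.9, 210.3], [0.0, 0.0, 1.0]] [0.052 0.    0.    0.    0.   ] [[0.01, -1.0, 0.013], [-0.994, -0.012, -0.112], [0.112, -0.011, -0.994]] [ -17.  554. 1178.]
{'time': 0.1, 'joint_positions': array([-1.24601385e+00,  3.42636469e-01,  1.52494024e+00, -1.54150626e-05,
        1.27538454e+00, -1.45961555e-01]), 'dq': array([ 0.00017625, -0.00251989, -0.00141242, -0.00130776,  0.00015254,
       -0.00075068]), 'tau': array([ 1.88398270e-03, -4.32007992e+01, -2.44694281e+01,  7.19176163e-02,
        5.25153300e-02, -5.75018203e-05]), 'tool_pos': array([ 238.02836921, -467.52660551,  226.11651745]), 'tcp_rot': array([-3.14023647e+00, -1.84468380e-04,  4.70748405e-01]), 'contact_force': array([ 0.18388392,  0.42353241, -0.59535528]), 'moment': array([ 0.06162314, -0.01766194, -0.03221675]), 'finger_force': 0.0, 'grip_width': 91.86316060369259} 18.8
```

View pics/top0.png

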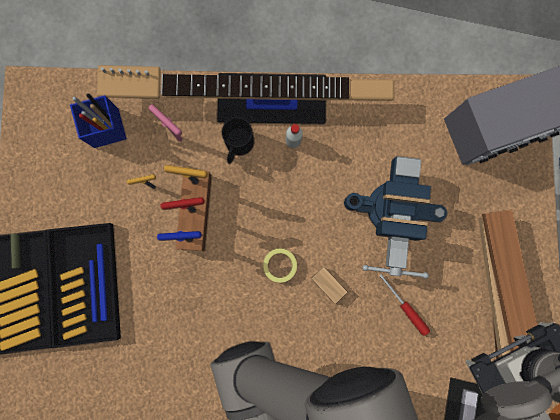

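View pics/side0.png

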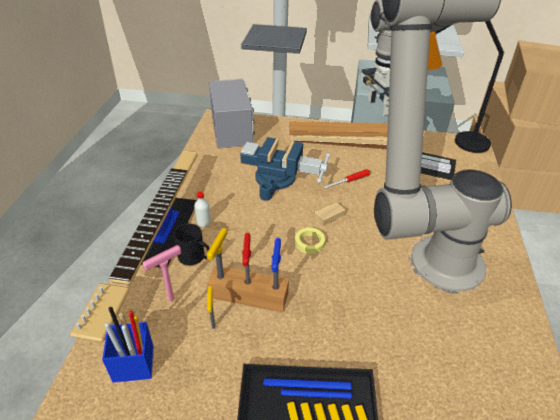

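Candidates for key_grip are the yellow bar in the stand at top (185,171), the small yellow T at (141,180) and the pink T at (165,120). The one in the stand is larger and not pink, so it fits. The two vise ears are at (353,202), which seems to have a bore, and (440,213). I'll confirm both in one crop.

```bash
cat > h.py <<'E'
from plant import bot
import cv2,numpy as np
def ray(n,uv):
    m=bot.camera_model(n);R=np.array(m["R"]);t=np.array(m["t"])
    p=cv2.undistortPoints(np.array([[uv]],float),np.array(m["camera_matrix"]),np.array(m["dist"]))[0,0]
    return -R.T@t, R.T@np.array([p[0],p[1],1])
def plane(n,uv,z):
    c,d=ray(n,uv); return c+d*(z-c[2])/d[2]
def proj(n,X):
    m=bot.camera_model(n)
    return cv2.projectPoints(np.array([X],float),cv2.Rodrigues(np.array(m["R"]))[0],np.array(m["t"],float),np.array(m["camera_matrix"]),np.array(m["dist"]))[0][0,0]
def two(a,b):
    (c1,d1),(c2,d2)=ray("top",a),ray("side",b)
    s=np.linalg.lstsq(np.c_[d1,-d2],c2-c1,rcond=None)[0]
    p,q=c1+s[0]*d1,c2+s[1]*d2
    return (p+q)/2,np.linalg.norm(p-q)
def mask(im,lo,hi,box):
    h=cv2.cvtColor(im,cv2.COLOR_RGB2HSV); m=cv2.inRange(h,np.array(lo),np.array(hi))
    k=np.zeros_like(m);x0,y0,x1,y1=box;k[y0:y1,x0:x1]=255
    m&=k
    cs=cv2.findContours(m,0,2)[0]
    return max(cs,key=cv2.contourArea)
E
python3 - <<'E'
from h import *
T=cv2.imread("pics/top0.png");S=cv2.imread("pics/side0.png")
a=cv2.resize(T[105:255,120:220],None,fx=4,fy=4,interpolation=2)
b=cv2.resize(T[150:250,335:455],None,fx=3,fy=3,interpolation=2); c=cv2.resize(S[215:335,140:300],None,fx=2.25,fy=2.25,interpolation=2)[:300,:360]
b=cv2.resize(b,(360,300)); c=cv2.resize(c,(360,300))
cv2.imwrite("pics/crop.png",np.hstack([a,np.vstack([b,c])]))
T=T[:,:,::-1].copy();S=S[:,:,::-1].copy()
Y=((16,150,120),(30,255,255));Rd=((0,170,90),(6,255,255));B=((108,150,90),(125,255,255))
for nm,c,bt,bs in(("y",Y,(160,160,212,182),(200,220,232,262)),("r",Rd,(155,190,210,215),(238,228,256,268)),("b",B,(152,225,206,246),(268,232,286,274))):
    r=cv2.minAreaRect(mask(T,*c,bt)); s=cv2.minAreaRect(mask(S,*c,bs))
    print(nm,r,s,plane("top",r[0],191).round(1),[plane("top",p,193).round(0)[:2].tolist() for p in cv2.boxPoints(r)],two(r[0],s[0]))
E
```

```text
y ((184.59825134277344, 170.3612518310547), (41.73970031738281, 6.310373783111572), 8.746162414550781) ((217.95587158203125, 244.57354736328125), (11.833403587341309, 35.67170715332031), 30.963756561279297) [625.7 214.7 191. ] [[625.0, 262.0], [639.0, 261.0], [626.0, 166.0], [611.0, 168.0]] (array([626.64690348, 217.03354395, 178.63897017]), np.float64(2.945242730893623))
r ((181.36997985839844, 202.58999633789062), (5.798275947570801, 41.577877044677734), 81.8698959350586) ((246.0, 249.0), (32.0, 8.0), 90.0) [550.7 219.6 191. ] [[550.0, 267.0], [564.0, 174.0], [551.0, 172.0], [537.0, 264.0]] (array([552.48238622, 221.76001837, 180.90964649]), np.float64(0.9627583840668733))
b ((178.01364135742188, 234.7178955078125), (7.298259735107422, 42.2301025390625), 86.42366790771484) ((275.5, 254.5), (33.0, 7.0), 90.0) [477.2 224.6 191. ] [[482.0, 272.0], [489.0, 178.0], [472.0, 176.0], [465.0, 270.0]] (array([478.31236022, 226.82355917, 180.6392084 ]), np.float64(1.1100288924837918))
```

View pics/crop.png

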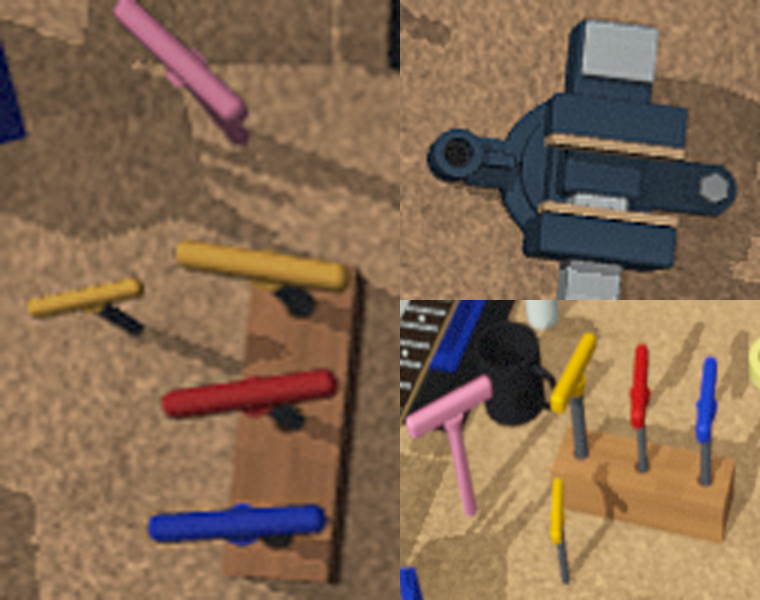

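The crop confirms that the key in the stand is the large yellow one and the small yellow T stands apart beside it. The vise's left ear (crop (457,152), so top px about (354,201)) has the dark bore; the other ear has a bolt head. Next I'll measure the bore.

```bash
python3 - <<'E'
from h import *
T=cv2.imread("pics/top0.png");S=cv2.imread("pics/side0.png")
g=cv2.cvtColor(T,6)
print(g[190:213,342:367])
w=g[188:215,340:370]
m=np.zeros_like(g);m[190:212,344:365]=(g[190:212,344:365]<30)*255
c=max(cv2.findContours(m,0,2)[0],key=cv2.contourArea);e=cv2.minEnclosingCircle(c);M=cv2.moments(c);u=(M['m10']/M['m00'],M['m01']/M['m00'])
print(e,u,plane("top",u,48),plane("top",e[0],48))
print("exp side px",proj("side",plane("top",u,48)))
for k in((0,1),):print(proj("side",[626.6,217,181]),proj("top",[626.6,217,181]))
cv2.imwrite("pics/boss.png",np.hstack([cv2.resize(T[185:220,335:375],(400,350),interpolation=2),cv2.resize(S[170:205,245:285],(400,350),interpolation=2)]))
E
```

```text
[[125 131 121 124 122 135 129 118 132 139 136 121 135 138 122 120 125 122
  129 132 120 117 128 142 127]
 [135 139 137 126 125 134 133 132 139 142 138 116 127 143 135 122 126 130
  138 132 124 122 132 134 130]
 [138 128 134 128 122 123 129 131 139 126 114 107 124 134 135 120 128 129
  124 128 132 129 130 130 133]
 [129 129 131 133 123 121 124 131 123  83  49  51  44  54  66  63 116 140
  133 131 134 110 123 143 143]
 [128 127 134 137 132 125 107  72  48  59  60  60  62  64  59  57  61 103
  133 133 128 108 130 138 143]
 [132 126 130 140 134 109  72  52  62  66  63  66  66  60  65  66  58  54
   68  99  96  95 128 137 141]
 [131 129 130 134 119  63  55  59  61  55  36  15  15  19  34  57  64  63
   55  49  60  61  58  76  70]
 [128 140 136 116  72  48  63  61  57  36  36  39  32  31  29  25  57  68
   59  62  56  57  56  60  55]
 [127 143 130  54  38  60  63  65  38  41  38  28  36  41  40  15  38  63
   63  61  48  48  49  57  67]
 [131 128  94  27  45  66  65  58  31  14  22  29  27  20  34  40  41  52
   71  59  52  46  47  47  62]
 [125 117  89  35  45  64  58  52  28  35  35  39 
[... 901 characters left out ...]
125 128 135 122  67  48  17  19  18  11  16  17  29  23  34  48  46
   48  44  41  45  49  48  48]
 [129 111 117 128 127 132 115  76  57  41  37  45  51  64  34  32  44  37
   40  45  52  41  50  46  50]
 [124 114 116 117 119 131 148 150 128  95  92  93  91  74  62  44  37  44
   36  42  50  44  40  38  45]
 [128 130 123 116 117 120 128 128 115 113 122  86  83  88 107  96  81  88
   64  65  56  46  44  43  39]]
((353.0714416503906, 201.35714721679688), 3.3579890727996826) (352.7286821705426, 201.05426356589143) [ 578.42199448 -197.52000585   48.        ] [ 577.63286009 -198.41118856   48.        ]
exp side px [266.6819808  186.05629059]
[217.32547581 243.77623707] [184.48465034 170.81212932]
```

View pics/boss.png

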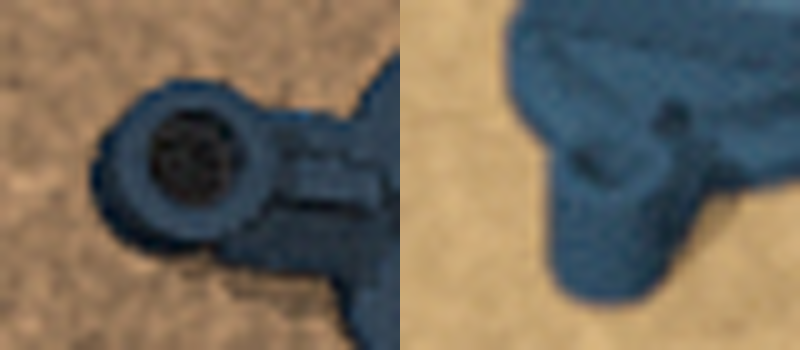

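Emit:
carry_out:
  plan:
    - {"tx": 24, "ty": 43, "rz": 0.08}
    - {"tx": 24, "ty": 43, "rz": 0.08}
    - {"tx": 24, "ty": 43, "rz": 0.08}
    - {"tx": 24, "ty": 43, "rz": 0.08}
    - {"tx": 24, "ty": 43, "rz": 0.08}
    - {"tx": 24, "ty": 43, "rz": 0.08}
    - {"tx": 24, "ty": 43, "rz": 0.08}
    - {"tx": 24, "ty": 43, "rz": 0.08}
    - {"tx": 24, "ty": 43, "rz": 0.08}
    - {"tx": 24, "ty": 43, "rz": 0.08}
    - {"tx": 24, "ty": 43, "rz": 0.08}
    - {"tx": 24, "ty": 43, "rz": 0.07}
  gripper: 0.56

```text
invalid input at $.plan[0]: expected keys tx, ty, tz, rx, ry, rz
```

The boss picture shows the bore centre at top px (354.0,200.2) and side px about (266.5,185.5). The move needs all six keys in each row.

```bash
python3 - <<'E'
from h import *
p=plane("top",(354.05,200.2),48);print(p,proj("side",p),two((354.05,200.2),(266.5,185.3)))
E
```

```text
[ 580.71887507 -200.99283711   48.        ] [266.19046157 185.34157444] (array([ 580.16682347, -200.95996059,   48.3769034 ]), np.float64(0.99489891167524))
```

Emit:
carry_out:
  plan:
    - {"tx": 24, "ty": 43, "tz": 0, "rx": 0, "ry": 0, "rz": 0.08}
    - {"tx": 24, "ty": 43, "tz": 0, "rx": 0, "ry": 0, "rz": 0.08}
    - {"tx": 24, "ty": 43, "tz": 0, "rx": 0, "ry": 0, "rz": 0.08}
    - {"tx": 24, "ty": 43, "tz": 0, "rx": 0, "ry": 0, "rz": 0.08}
    - {"tx": 24, "ty": 43, "tz": 0, "rx": 0, "ry": 0, "rz": 0.08}
    - {"tx": 24, "ty": 43, "tz": 0, "rx": 0, "ry": 0, "rz": 0.08}
    - {"tx": 24, "ty": 43, "tz": 0, "rx": 0, "ry": 0, "rz": 0.08}
    - {"tx": 24, "ty": 43, "tz": 0, "rx": 0, "ry": 0, "rz": 0.08}
    - {"tx": 24, "ty": 43, "tz": 0, "rx": 0, "ry": 0, "rz": 0.08}
    - {"tx": 24, "ty": 43, "tz": 0, "rx": 0, "ry": 0, "rz": 0.08}
    - {"tx": 24, "ty": 43, "tz": 0, "rx": 0, "ry": 0, "rz": 0.08}
    - {"tx": 24, "ty": 43, "tz": 0, "rx": 0, "ry": 0, "rz": 0.07}
  gripper: 0.56

```text
time: 1.3
tool_pos: [526.6, 50.2, 226.5]
tcp_rot: [-3.141, 0.0, 1.424]
contact_force: [1.2, -1.0, 0.8]
grip_width: 40.6
finger_force: 0.0
```

Emit:
carry_out:
  plan:
    - {"tx": 25, "ty": 42, "tz": 0, "rx": 0, "ry": 0, "rz": 0}
    - {"tx": 25, "ty": 42, "tz": 0, "rx": 0, "ry": 0, "rz": 0}
    - {"tx": 25, "ty": 42, "tz": 0, "rx": 0, "ry": 0, "rz": 0}
    - {"tx": 25, "ty": 42, "tz": -5, "rx": 0, "ry": 0, "rz": 0}
    - {"tx": 0, "ty": 0, "tz": -10, "rx": 0, "ry": 0, "rz": 0}
    - {"tx": 0, "ty": 0, "tz": 0, "rx": 0, "ry": 0, "rz": 0}
    - {"tx": 0, "ty": 0, "tz": 0, "rx": 0, "ry": 0, "rz": 0}

```text
time: 2.0
tool_pos: [625.6, 215.1, 211.3]
tcp_rot: [-3.14, 0.001, 1.42]
contact_force: [0.4, -0.4, 0.2]
grip_width: 40.2
finger_force: 0.0
```

```bash
python3 - <<'E'
from h import *
T=bot.capture("top");S=bot.capture("side")
a=cv2.resize(T[130:230,130:230],(400,400),interpolation=2);b=cv2.resize(S[190:290,170:270],(400,400),interpolation=2)
cv2.imwrite("pics/pre.png",np.hstack([a,b])[:,:,::-1]);o=bot.get_obs();print(o["tool_pos"],o["tcp_rot"],o["contact_force"],o["moment"])
E
```

```text
[626.07499607 214.794166   212.64068097] [ 3.14080723e+00 -5.07493891e-05  1.41919521e+00] [-0.64998481 -0.18521564  0.61981771] [ 0.00965065 -0.08740744  0.00740644]
```

View pics/pre.png

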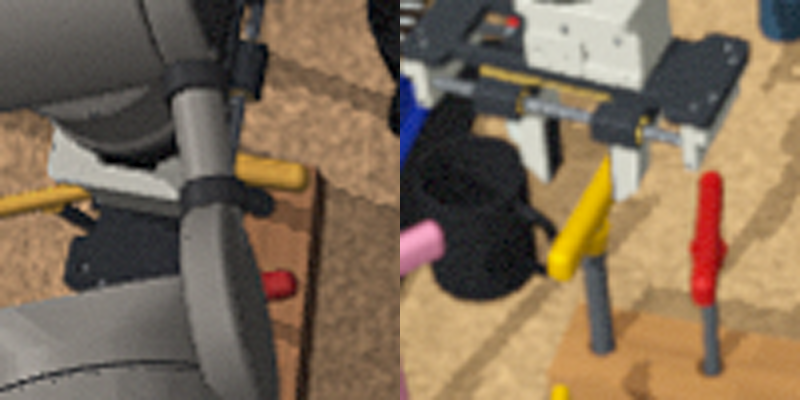

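The picture shows the fingers straddling the bar: tips at crop (545,175) and (627,195), bar between them, and the red key is clear. I'll descend and then close.

Emit:
carry_out:
  plan:
    - {"tx": 0.3, "ty": 1.5, "tz": -9, "rx": 0, "ry": 0, "rz": 0}
    - {"tx": 0, "ty": 0, "tz": -10, "rx": 0, "ry": 0, "rz": 0}
    - {"tx": 0, "ty": 0, "tz": -10, "rx": 0, "ry": 0, "rz": 0}
    - {"tx": 0, "ty": 0, "tz": -10, "rx": 0, "ry": 0, "rz": 0}
    - {"tx": 0, "ty": 0, "tz": -10, "rx": 0, "ry": 0, "rz": 0}
    - {"tx": 0, "ty": 0, "tz": 0, "rx": 0, "ry": 0, "rz": 0}
    - {"tx": 0, "ty": 0, "tz": 0, "rx": 0, "ry": 0, "rz": 0}

```text
time: 2.8
tool_pos: [626.4, 217.6, 162.4]
tcp_rot: [-3.141, 0.0, 1.421]
contact_force: [0.1, 0.4, 0.6]
grip_width: 40.5
finger_force: 0.0
```

Emit:
carry_out:
  plan:
    - {"tx": 0, "ty": 0, "tz": 0, "rx": 0, "ry": 0, "rz": 0}
    - {"tx": 0, "ty": 0, "tz": 0, "rx": 0, "ry": 0, "rz": 0}
    - {"tx": 0, "ty": 0, "tz": 0, "rx": 0, "ry": 0, "rz": 0}
    - {"tx": 0, "ty": 0, "tz": 0, "rx": 0, "ry": 0, "rz": 0}
    - {"tx": 0, "ty": 0, "tz": 0, "rx": 0, "ry": 0, "rz": 0}
    - {"tx": 0, "ty": 0, "tz": 0, "rx": 0, "ry": 0, "rz": 0}
  gripper: 1

```text
time: 3.4
tool_pos: [626.7, 217.6, 163.1]
tcp_rot: [3.141, -0.0, 1.421]
contact_force: [0.3, 0.4, 1.2]
grip_width: 15.9
finger_force: 30.0
```

Emit:
carry_out:
  plan:
    - {"tx": 0, "ty": 0, "tz": 8, "rx": 0, "ry": 0, "rz": 0}
    - {"tx": 0, "ty": 0, "tz": 20, "rx": 0, "ry": 0, "rz": 0}
    - {"tx": 0, "ty": 0, "tz": 20, "rx": 0, "ry": 0, "rz": 0}
    - {"tx": 0, "ty": 0, "tz": 22, "rx": 0, "ry": 0, "rz": 0}
    - {"tx": -3, "ty": -20, "tz": 0, "rx": 0, "ry": 0, "rz": 0}
    - {"tx": -5, "ty": -40, "tz": 0, "rx": 0, "ry": 0, "rz": 0}
    - {"tx": -5, "ty": -42, "tz": 0, "rx": 0, "ry": 0, "rz": 0}
    - {"tx": -5, "ty": -42, "tz": 0, "rx": 0, "ry": 0, "rz": 0}
    - {"tx": -5, "ty": -42, "tz": 0, "rx": 0, "ry": 0, "rz": 0}
    - {"tx": -5, "ty": -42, "tz": 0, "rx": 0, "ry": 0, "rz": 0}
    - {"tx": -5, "ty": -42, "tz": 0, "rx": 0, "ry": 0, "rz": 0}
    - {"tx": -5, "ty": -42, "tz": 0, "rx": 0, "ry": 0, "rz": 0}

```text
time: 4.6
tool_pos: [587.7, -95.9, 232.8]
tcp_rot: [-3.141, -0.0, 1.421]
contact_force: [1.3, -0.0, -2.9]
grip_width: 15.9
finger_force: 30.0
```

Emit:
carry_out:
  plan:
    - {"tx": -5, "ty": -42, "tz": 0, "rx": 0, "ry": 0, "rz": 0}
    - {"tx": -3, "ty": -42, "tz": 0, "rx": 0, "ry": 0, "rz": 0}
    - {"tx": 0, "ty": -22, "tz": -6, "rx": 0, "ry": 0, "rz": 0}
    - {"tx": 0, "ty": 0, "tz": -14, "rx": 0, "ry": 0, "rz": 0}
    - {"tx": 0, "ty": 0, "tz": 0, "rx": 0, "ry": 0, "rz": 0}
    - {"tx": 0, "ty": 0, "tz": 0, "rx": 0, "ry": 0, "rz": 0}
    - {"tx": 0, "ty": 0, "tz": 0, "rx": 0, "ry": 0, "rz": 0}

```text
time: 5.3
tool_pos: [580.8, -199.8, 213.5]
tcp_rot: [3.141, 0.0, 1.422]
contact_force: [0.2, -0.9, -1.6]
grip_width: 15.4
finger_force: 30.0
```

```bash
python3 - <<'E'
from h import *
T=bot.capture("top");S=bot.capture("side")
cv2.imwrite("pics/T2.png",T[:,:,::-1]);cv2.imwrite("pics/S2.png",S[:,:,::-1])
a=cv2.resize(T[150:250,305:405],(400,400),interpolation=2);b=cv2.resize(S[115:215,215:315],(400,400),interpolation=2)
cv2.imwrite("pics/over.png",np.hstack([a,b])[:,:,::-1]);o=bot.get_obs();print(o["tool_pos"],o["tcp_rot"],o["contact_force"],o["moment"])
t=o["tool_pos"];print(proj("side",[t[0],t[1],t[2]+18.8-165]),proj("side",[t[0],t[1],t[2]+18.8-60]),proj("top",[t[0],t[1],t[2]+18.8-165]))
E
```

```text
[ 580.87283197 -199.80282214  213.59379137] [3.14034423e+00 3.43378877e-04 1.42187681e+00] [ 0.47375535  0.56039103 -3.01146146] [ 0.03591981 -0.08658298  0.05236571]
[266.0719235  180.92329731] [266.02850301 154.46972902] [354.87797936 199.12467585]
```

View pics/over.png

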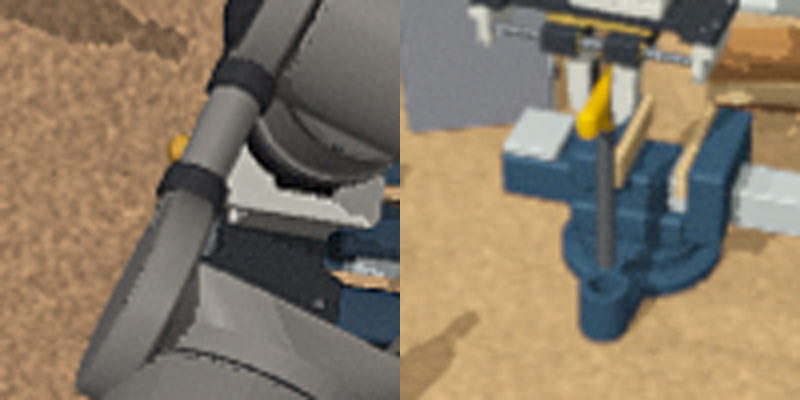

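The picture shows the shaft standing vertical right over the boss. The tip is at side px about (266.3,182), with the bore at column 266.5. I'll descend into the bore and feel for contact.

Emit:
carry_out:
  plan:
    - {"tx": -0.2, "ty": -0.6, "tz": -6, "rx": 0, "ry": 0, "rz": 0}
    - {"tx": 0, "ty": 0, "tz": -6, "rx": 0, "ry": 0, "rz": 0}
    - {"tx": 0, "ty": 0, "tz": -6, "rx": 0, "ry": 0, "rz": 0}
    - {"tx": 0, "ty": 0, "tz": -6, "rx": 0, "ry": 0, "rz": 0}
    - {"tx": 0, "ty": 0, "tz": -6, "rx": 0, "ry": 0, "rz": 0}
    - {"tx": 0, "ty": 0, "tz": -6, "rx": 0, "ry": 0, "rz": 0}
    - {"tx": 0, "ty": 0, "tz": 0, "rx": 0, "ry": 0, "rz": 0}

```text
time: 6.1
tool_pos: [579.8, -200.8, 175.5]
tcp_rot: [-3.14, -0.001, 1.421]
contact_force: [0.2, 0.1, -3.3]
grip_width: 15.8
finger_force: 30.0
```

Emit:
carry_out:
  plan:
    - {"tx": 0, "ty": 0, "tz": -1, "rx": 0, "ry": 0, "rz": 0}
    - {"tx": 0, "ty": 0, "tz": -1, "rx": 0, "ry": 0, "rz": 0}
    - {"tx": 0, "ty": 0, "tz": -1, "rx": 0, "ry": 0, "rz": 0}
    - {"tx": 0, "ty": 0, "tz": -1, "rx": 0, "ry": 0, "rz": 0}
    - {"tx": 0, "ty": 0, "tz": 0, "rx": 0, "ry": 0, "rz": 0}

```text
time: 6.6
tool_pos: [580.3, -201.0, 172.8]
tcp_rot: [3.141, 0.0, 1.421]
contact_force: [-0.3, 0.3, -2.4]
grip_width: 15.9
finger_force: 30.0
```

```bash
cat > s.py <<'E'
from plant import bot
o=bot.get_obs();print(o["time"],o["tool_pos"].round(2),o["tcp_rot"].round(3),"F",o["contact_force"].round(2),"M",o["moment"].round(3),o["grip_width"].round(1))
E
python3 s.py
```

```text
Traceback (most recent call last):
  File "s.py", line 2, in <module>
    o=bot.get_obs();print(o["time"],o["tool_pos"].round(2),o["tcp_rot"].round(3),"F",o["contact_force"].round(2),"M",o["moment"].round(3),o["grip_width"].round(1))
                                                                                                                                          ^^^^^^^^^^^^^^^^^^^^^
AttributeError: 'float' object has no attribute 'round'
```

Emit:
carry_out:
  plan:
    - {"tx": 0, "ty": 0, "tz": -1, "rx": 0, "ry": 0, "rz": 0}
    - {"tx": 0, "ty": 0, "tz": -1, "rx": 0, "ry": 0, "rz": 0}
    - {"tx": 0, "ty": 0, "tz": -1, "rx": 0, "ry": 0, "rz": 0}
    - {"tx": 0, "ty": 0, "tz": -0.5, "rx": 0, "ry": 0, "rz": 0}
    - {"tx": 0, "ty": 0, "tz": 0, "rx": 0, "ry": 0, "rz": 0}

```text
time: 7.1
tool_pos: [581.1, -200.8, 170.3]
tcp_rot: [3.139, -0.0, 1.421]
contact_force: [-0.6, 1.4, 5.1]
grip_width: 15.8
finger_force: 30.0
```

```bash
sed -i 's/,o\["grip_width"\].round(1)//' s.py; python3 s.py
```

```text
7.1 [ 581.09 -200.78  170.29] [ 3.139 -0.     1.421] F [-0.64  1.39  5.06] M [ 0.453 -0.264 -0.006]
```

In contact at about 8 N. Now I'll turn clockwise in small steps and watch for the drop.

Emit:
carry_out:
  plan:
    - {"tx": 0, "ty": 0, "tz": 0, "rx": 0, "ry": 0, "rz": -0.04}
    - {"tx": 0, "ty": 0, "tz": 0, "rx": 0, "ry": 0, "rz": -0.04}
    - {"tx": 0, "ty": 0, "tz": 0, "rx": 0, "ry": 0, "rz": -0.04}
    - {"tx": 0, "ty": 0, "tz": 0, "rx": 0, "ry": 0, "rz": -0.04}
    - {"tx": 0, "ty": 0, "tz": 0, "rx": 0, "ry": 0, "rz": -0.04}

```text
time: 7.6
tool_pos: [581.1, -200.6, 169.7]
tcp_rot: [3.139, -0.001, 1.219]
contact_force: [1.9, 1.5, 1.6]
grip_width: 15.4
finger_force: 30.0
```

```bash
python3 s.py
```

```text
7.6 [ 581.11 -200.65  169.66] [ 3.139e+00 -1.000e-03  1.219e+00] F [1.92 1.47 1.63] M [ 0.473 -0.625  0.026]
```

Emit:
carry_out:
  plan:
    - {"tx": 0.2, "ty": 0.2, "tz": -0.3, "rx": 0, "ry": 0, "rz": -0.04}
    - {"tx": 0, "ty": 0, "tz": 0, "rx": 0, "ry": 0, "rz": -0.04}
    - {"tx": 0, "ty": 0, "tz": 0, "rx": 0, "ry": 0, "rz": -0.04}
    - {"tx": 0, "ty": 0, "tz": 0, "rx": 0, "ry": 0, "rz": 0}

```text
time: 8.0
tool_pos: [581.3, -200.6, 169.6]
tcp_rot: [3.139, -0.001, 1.1]
contact_force: [1.4, 1.0, 3.4]
grip_width: 15.5
finger_force: 30.0
```

```bash
python3 s.py
```

```text
8.0 [ 581.29 -200.59  169.6 ] [ 3.139e+00 -1.000e-03  1.100e+00] F [1.38 1.   3.41] M [ 0.503 -0.564  0.025]
```

Emit:
carry_out:
  plan:
    - {"tx": 0.2, "ty": 0.2, "tz": -0.3, "rx": 0, "ry": 0, "rz": -0.04}
    - {"tx": 0, "ty": 0, "tz": 0, "rx": 0, "ry": 0, "rz": -0.04}
    - {"tx": 0, "ty": 0, "tz": 0, "rx": 0, "ry": 0, "rz": -0.04}
    - {"tx": 0, "ty": 0, "tz": 0, "rx": 0, "ry": 0, "rz": -0.04}
    - {"tx": 0, "ty": 0, "tz": 0, "rx": 0, "ry": 0, "rz": 0}

```text
time: 8.5
tool_pos: [581.4, -200.6, 169.2]
tcp_rot: [3.14, -0.001, 0.941]
contact_force: [2.6, 1.7, 4.3]
grip_width: 15.9
finger_force: 30.0
```

```bash
python3 s.py
```

```text
8.5 [ 581.35 -200.62  169.16] [ 3.14e+00 -1.00e-03  9.41e-01] F [2.6  1.68 4.3 ] M [ 0.377 -0.657 -0.062]
```

Emit:
carry_out:
  plan:
    - {"tx": 0.5, "ty": 0.3, "tz": -0.2, "rx": 0, "ry": 0, "rz": -0.04}
    - {"tx": 0, "ty": 0, "tz": 0, "rx": 0, "ry": 0, "rz": -0.04}
    - {"tx": 0, "ty": 0, "tz": 0, "rx": 0, "ry": 0, "rz": -0.04}
    - {"tx": 0, "ty": 0, "tz": 0, "rx": 0, "ry": 0, "rz": -0.04}
    - {"tx": 0, "ty": 0, "tz": 0, "rx": 0, "ry": 0, "rz": 0}

```text
time: 9.0
tool_pos: [581.4, -200.4, 168.3]
tcp_rot: [3.141, -0.0, 0.782]
contact_force: [2.7, 0.8, -2.4]
grip_width: 15.6
finger_force: 30.0
```

```bash
python3 s.py
```

```text
9.0 [ 581.43 -200.36  168.28] [ 3.141 -0.     0.782] F [ 2.75  0.79 -2.36] M [ 0.117 -0.706 -0.091]
```

Contact is lost and z follows the command, so it has lined up. I'll lower it home.

Emit:
carry_out:
  plan:
    - {"tx": 0.2, "ty": 0.1, "tz": -0.8, "rx": 0, "ry": 0, "rz": 0}
    - {"tx": 0, "ty": 0, "tz": -0.7, "rx": 0, "ry": 0, "rz": 0}
    - {"tx": 0, "ty": 0, "tz": 0, "rx": 0, "ry": 0, "rz": 0}

```text
time: 9.3
tool_pos: [581.3, -200.3, 166.4]
tcp_rot: [-3.141, 0.0, 0.782]
contact_force: [1.8, -0.1, -3.0]
grip_width: 15.7
finger_force: 30.0
```

```bash
python3 s.py
```

```text
9.3 [ 581.31 -200.26  166.37] [-3.141  0.     0.782] F [ 1.82 -0.06 -3.01] M [ 0.016 -0.893 -0.029]
```

Emit:
carry_out:
  plan:
    - {"tx": 0.3, "ty": 0, "tz": -1, "rx": 0, "ry": 0, "rz": 0}
    - {"tx": 0, "ty": 0, "tz": -1, "rx": 0, "ry": 0, "rz": 0}
    - {"tx": 0, "ty": 0, "tz": -1, "rx": 0, "ry": 0, "rz": 0}
    - {"tx": 0, "ty": 0, "tz": -0.5, "rx": 0, "ry": 0, "rz": 0}
    - {"tx": 0, "ty": 0, "tz": 0, "rx": 0, "ry": 0, "rz": 0}

```text
time: 9.8
tool_pos: [581.6, -200.2, 163.3]
tcp_rot: [-3.142, 0.0, 0.781]
contact_force: [3.3, -0.3, -2.3]
grip_width: 15.8
finger_force: 30.0
```

```bash
python3 s.py
```

```text
9.8 [ 581.62 -200.19  163.31] [-3.142  0.     0.781] F [ 3.29 -0.34 -2.28] M [-0.02  -0.899 -0.   ]
```

Emit:
carry_out:
  plan:
    - {"tx": 0, "ty": 0, "tz": -0.5, "rx": 0, "ry": 0, "rz": 0}
    - {"tx": 0, "ty": 0, "tz": -0.5, "rx": 0, "ry": 0, "rz": 0}
    - {"tx": 0, "ty": 0, "tz": -0.5, "rx": 0, "ry": 0, "rz": 0}
    - {"tx": 0, "ty": 0, "tz": 0, "rx": 0, "ry": 0, "rz": 0}

```text
time: 10.2
tool_pos: [582.0, -200.2, 162.9]
tcp_rot: [3.14, -0.001, 0.781]
contact_force: [1.3, 0.7, 4.9]
grip_width: 15.8
finger_force: 30.0
```

```bash
python3 s.py
```

```text
10.2 [ 581.95 -200.24  162.91] [ 3.14e+00 -1.00e-03  7.81e-01] F [1.26 0.69 4.95] M [ 0.199 -0.531 -0.025]
```

Home: the floor is felt at z ≈ 162.9, the same height as the key stood in the stand. I'll ease the press and turn clockwise; at least 0.5 rad is needed.

Emit:
carry_out:
  plan:
    - {"tx": 0, "ty": 0, "tz": 0.4, "rx": 0, "ry": 0, "rz": -0.05}
    - {"tx": 0, "ty": 0, "tz": 0, "rx": 0, "ry": 0, "rz": -0.05}
    - {"tx": 0, "ty": 0, "tz": 0, "rx": 0, "ry": 0, "rz": -0.05}
    - {"tx": 0, "ty": 0, "tz": 0, "rx": 0, "ry": 0, "rz": -0.05}
    - {"tx": 0, "ty": 0, "tz": 0, "rx": 0, "ry": 0, "rz": -0.05}
    - {"tx": 0, "ty": 0, "tz": 0, "rx": 0, "ry": 0, "rz": 0}

```text
time: 10.8
tool_pos: [581.9, -200.4, 162.9]
tcp_rot: [3.14, -0.001, 0.53]
contact_force: [2.1, 0.5, 4.0]
grip_width: 15.6
finger_force: 30.0
```

```bash
python3 s.py
```

```text
10.8 [ 581.93 -200.35  162.94] [ 3.14e+00 -1.00e-03  5.30e-01] F [2.14 0.47 4.03] M [ 0.038 -0.668 -0.025]
```

Emit:
carry_out:
  plan:
    - {"tx": 0, "ty": 0, "tz": 0.3, "rx": 0, "ry": 0, "rz": -0.05}
    - {"tx": 0, "ty": 0, "tz": 0, "rx": 0, "ry": 0, "rz": -0.05}
    - {"tx": 0, "ty": 0, "tz": 0, "rx": 0, "ry": 0, "rz": -0.05}
    - {"tx": 0, "ty": 0, "tz": 0, "rx": 0, "ry": 0, "rz": -0.05}
    - {"tx": 0, "ty": 0, "tz": 0, "rx": 0, "ry": 0, "rz": 0}

```text
time: 11.3
tool_pos: [582.0, -200.4, 163.0]
tcp_rot: [3.141, -0.001, 0.332]
contact_force: [1.9, 0.1, 3.0]
grip_width: 16.2
finger_force: 30.0
```

```bash
python3 s.py
```

```text
11.3 [ 581.96 -200.36  162.95] [ 3.141e+00 -1.000e-03  3.320e-01] F [1.86 0.06 2.96] M [-0.025 -0.73   0.061]
```

Emit:
carry_out:
  plan:
    - {"tx": 0, "ty": 0, "tz": 0, "rx": 0, "ry": 0, "rz": -0.05}
    - {"tx": 0, "ty": 0, "tz": 0, "rx": 0, "ry": 0, "rz": -0.05}
    - {"tx": 0, "ty": 0, "tz": 0, "rx": 0, "ry": 0, "rz": 0}

```text
time: 11.6
tool_pos: [581.9, -200.4, 162.9]
tcp_rot: [3.141, -0.001, 0.232]
contact_force: [2.0, 0.5, 4.2]
grip_width: 15.9
finger_force: 30.0
```

```bash
python3 s.py
```

```text
11.6 [ 581.91 -200.38  162.94] [ 3.141e+00 -1.000e-03  2.320e-01] F [2.01 0.51 4.18] M [-0.046 -0.788  0.074]
```

Emit:
carry_out:
  plan:
    - {"tx": 0, "ty": 0, "tz": 0, "rx": 0, "ry": 0, "rz": -0.05}
    - {"tx": 0, "ty": 0, "tz": 0, "rx": 0, "ry": 0, "rz": -0.05}
    - {"tx": 0, "ty": 0, "tz": 0, "rx": 0, "ry": 0, "rz": 0}

```text
time: 11.9
tool_pos: [581.9, -200.4, 162.9]
tcp_rot: [3.141, -0.001, 0.133]
contact_force: [2.9, 0.5, 3.4]
grip_width: 15.8
finger_force: 30.0
```

```bash
python3 s.py
```

```text
11.9 [ 581.86 -200.38  162.94] [ 3.141e+00 -1.000e-03  1.330e-01] F [2.92 0.48 3.41] M [-0.112 -0.834  0.055]
```

Emit:
carry_out:
  plan:
    - {"tx": 0, "ty": 0, "tz": 0, "rx": 0, "ry": 0, "rz": -0.04}
    - {"tx": 0, "ty": 0, "tz": 0, "rx": 0, "ry": 0, "rz": -0.04}
    - {"tx": 0, "ty": 0, "tz": 0, "rx": 0, "ry": 0, "rz": 0}

```text
time: 12.2
tool_pos: [581.8, -200.4, 162.9]
tcp_rot: [3.141, -0.001, 0.053]
contact_force: [3.2, -0.1, 3.7]
grip_width: 15.8
finger_force: 30.0
```

```bash
python3 s.py
```

```text
12.2 [ 581.85 -200.39  162.93] [ 3.141e+00 -1.000e-03  5.300e-02] F [ 3.16 -0.07  3.74] M [-0.178 -0.701  0.052]
```

Emit:
carry_out:
  plan:
    - {"tx": 0, "ty": 0, "tz": 0, "rx": 0, "ry": 0, "rz": -0.04}
    - {"tx": 0, "ty": 0, "tz": 0, "rx": 0, "ry": 0, "rz": -0.04}
    - {"tx": 0, "ty": 0, "tz": 0, "rx": 0, "ry": 0, "rz": 0}

```text
time: 12.5
tool_pos: [581.8, -200.4, 162.9]
tcp_rot: [3.141, -0.001, -0.027]
contact_force: [3.2, -1.4, 4.2]
grip_width: 16.2
finger_force: 30.0
```

```bash
python3 s.py
```

```text
12.5 [ 581.8  -200.4   162.91] [ 3.141e+00 -1.000e-03 -2.700e-02] F [ 3.25 -1.38  4.24] M [-0.142 -0.776  0.108]
```

Emit:
carry_out:
  plan:
    - {"tx": 0, "ty": 0, "tz": 0, "rx": 0, "ry": 0, "rz": -0.03}
    - {"tx": 0, "ty": 0, "tz": 0, "rx": 0, "ry": 0, "rz": -0.03}
    - {"tx": 0, "ty": 0, "tz": 0, "rx": 0, "ry": 0, "rz": 0}

```text
time: 12.8
tool_pos: [581.8, -200.4, 162.9]
tcp_rot: [3.141, -0.001, -0.087]
contact_force: [3.0, -0.8, 5.5]
grip_width: 15.7
finger_force: 30.0
```

```bash
python3 s.py
```

```text
12.8 [ 581.8  -200.35  162.91] [ 3.141e+00 -1.000e-03 -8.700e-02] F [ 2.98 -0.77  5.52] M [-0.168 -0.785  0.102]
```

Emit:
carry_out:
  plan:
    - {"tx": 0, "ty": 0, "tz": 0.1, "rx": 0, "ry": 0, "rz": -0.03}
    - {"tx": 0, "ty": 0, "tz": 0, "rx": 0, "ry": 0, "rz": -0.03}
    - {"tx": 0, "ty": 0, "tz": 0, "rx": 0, "ry": 0, "rz": 0}

```text
time: 13.1
tool_pos: [581.7, -200.3, 162.9]
tcp_rot: [3.141, -0.0, -0.147]
contact_force: [4.1, -1.1, 4.7]
grip_width: 15.7
finger_force: 30.0
```

```bash
python3 s.py
```

```text
13.1 [ 581.72 -200.34  162.91] [ 3.141 -0.    -0.147] F [ 4.08 -1.1   4.66] M [-0.228 -0.696  0.125]
```

Emit:
carry_out:
  plan:
    - {"tx": 0, "ty": 0, "tz": 0.1, "rx": 0, "ry": 0, "rz": -0.03}
    - {"tx": 0, "ty": 0, "tz": 0, "rx": 0, "ry": 0, "rz": -0.03}
    - {"tx": 0, "ty": 0, "tz": 0, "rx": 0, "ry": 0, "rz": 0}

```text
time: 13.4
tool_pos: [581.7, -200.3, 162.9]
tcp_rot: [3.141, -0.0, -0.207]
contact_force: [2.6, -0.2, 4.8]
grip_width: 16.0
finger_force: 30.0
```

```bash
python3 s.py
```

```text
13.4 [ 581.69 -200.3   162.91] [ 3.141 -0.    -0.207] F [ 2.61 -0.16  4.83] M [-0.282 -0.664  0.141]
```

Emit:
carry_out:
  plan:
    - {"tx": 0, "ty": 0, "tz": 0.1, "rx": 0, "ry": 0, "rz": -0.03}
    - {"tx": 0, "ty": 0, "tz": 0, "rx": 0, "ry": 0, "rz": -0.03}
    - {"tx": 0, "ty": 0, "tz": 0, "rx": 0, "ry": 0, "rz": 0}

```text
time: 13.7
tool_pos: [581.7, -200.3, 162.9]
tcp_rot: [3.141, -0.0, -0.267]
contact_force: [2.7, -1.4, 4.7]
grip_width: 16.3
finger_force: 30.0
```

```bash
python3 s.py
```

```text
13.7 [ 581.67 -200.27  162.93] [ 3.141 -0.    -0.267] F [ 2.69 -1.42  4.71] M [-0.288 -0.67   0.175]
```

Emit:
carry_out:
  plan:
    - {"tx": 0, "ty": 0, "tz": 0.1, "rx": 0, "ry": 0, "rz": -0.03}
    - {"tx": 0, "ty": 0, "tz": 0, "rx": 0, "ry": 0, "rz": -0.03}
    - {"tx": 0, "ty": 0, "tz": 0, "rx": 0, "ry": 0, "rz": 0}
    - {"tx": 0, "ty": 0, "tz": 0, "rx": 0, "ry": 0, "rz": 0}

```text
time: 14.1
tool_pos: [581.6, -200.2, 162.9]
tcp_rot: [3.141, 0.0, -0.328]
contact_force: [2.1, -1.0, 4.0]
grip_width: 16.3
finger_force: 30.0
```

```bash
python3 s.py;python3 - <<'E'
from h import *
S=bot.capture("side");cv2.imwrite("pics/S3.png",S[:,:,::-1])
r=cv2.minAreaRect(mask(S,(16,150,120),(30,255,255),(225,120,310,190)));print(r)
o=bot.get_obs();p=o["tool_pos"]+[0,0,18.8]
for a in(-.267,0,.2,.4):
  th=o["tcp_rot"][2]-.0+a-1.5708+.15; 
  d=np.array([np.cos(o["tcp_rot"][2]+a),np.sin(o["tcp_rot"][2]+a),0])*50
  print(a,proj("side",p-d).round(1),proj("side",p+d).round(1))
cv2.imwrite("pics/c3.png",cv2.resize(S[120:200,220:320],(800,600),interpolation=2)[:,:,::-1])
E
```

```text
14.1 [ 581.56 -200.18  162.93] [ 3.141  0.    -0.328] F [ 2.15 -1.05  3.98] M [-0.267 -0.642  0.199]
((272.8000183105469, 157.10000610351562), (14.862703323364258, 12.332881927490234), 18.43494987487793)
-0.267 [277.4 158.3] [254.7 145.7]
0 [279.9 156.4] [252.1 147.5]
0.2 [281.1 154.7] [250.7 149.2]
0.4 [281.7 152.9] [250.  150.9]
```

View pics/c3.png

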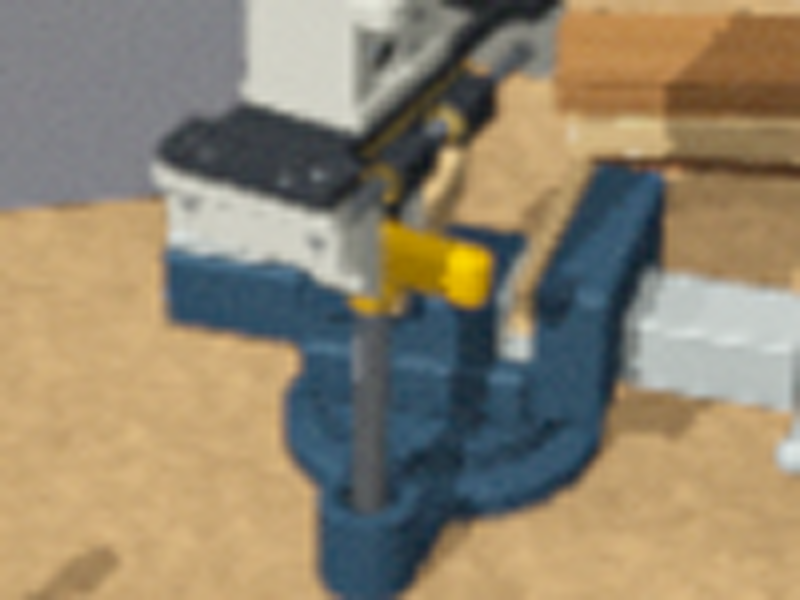

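The crop shows the shaft straight in the bore. The bar's end is at side px about (278.4,156.7), close to where the tool yaw puts it, so the key isn't slipping. Torque is climbing steadily, so the screw is coming tight. One more small step.

Emit:
carry_out:
  plan:
    - {"tx": 0, "ty": 0, "tz": 0, "rx": 0, "ry": 0, "rz": -0.03}
    - {"tx": 0, "ty": 0, "tz": 0, "rx": 0, "ry": 0, "rz": -0.02}
    - {"tx": 0, "ty": 0, "tz": 0, "rx": 0, "ry": 0, "rz": 0}
    - {"tx": 0, "ty": 0, "tz": 0, "rx": 0, "ry": 0, "rz": 0}

```text
time: 14.55
tool_pos: [581.6, -200.1, 163.0]
tcp_rot: [3.142, 0.0, -0.379]
contact_force: [2.2, -1.1, 3.6]
grip_width: 15.8
finger_force: 30.0
```

```bash
python3 s.py
```

```text
14.55 [ 581.62 -200.15  162.95] [ 3.142  0.    -0.379] F [ 2.17 -1.15  3.57] M [-0.237 -0.603  0.329]
```

Torque is 0.33 N m with a clear rise, so the screw is tight. I'll back off to unload it within the play, then withdraw straight up.

Emit:
carry_out:
  plan:
    - {"tx": 0, "ty": 0, "tz": 0, "rx": 0, "ry": 0, "rz": 0.05}
    - {"tx": 0, "ty": 0, "tz": 0, "rx": 0, "ry": 0, "rz": 0.05}
    - {"tx": 0, "ty": 0, "tz": 0, "rx": 0, "ry": 0, "rz": 0.05}
    - {"tx": 0, "ty": 0, "tz": 0, "rx": 0, "ry": 0, "rz": 0.05}
    - {"tx": 0, "ty": 0, "tz": 0, "rx": 0, "ry": 0, "rz": 0}

```text
time: 15.05
tool_pos: [581.6, -200.2, 162.9]
tcp_rot: [3.142, 0.0, -0.179]
contact_force: [2.4, -1.5, 3.1]
grip_width: 16.1
finger_force: 30.0
```

```bash
python3 s.py
```

```text
15.05 [ 581.6  -200.22  162.94] [ 3.142  0.    -0.179] F [ 2.41 -1.48  3.12] M [-0.307 -0.62   0.1  ]
```

Emit:
carry_out:
  plan:
    - {"tx": 0, "ty": 0, "tz": 2, "rx": 0, "ry": 0, "rz": 0.02}
    - {"tx": 0, "ty": 0, "tz": 3, "rx": 0, "ry": 0, "rz": 0}
    - {"tx": 0, "ty": 0, "tz": 4, "rx": 0, "ry": 0, "rz": 0}
    - {"tx": 0, "ty": 0, "tz": 5, "rx": 0, "ry": 0, "rz": 0}
    - {"tx": 0, "ty": 0, "tz": 5, "rx": 0, "ry": 0, "rz": 0}
    - {"tx": 0, "ty": 0, "tz": 5, "rx": 0, "ry": 0, "rz": 0}
    - {"tx": 0, "ty": 0, "tz": 10, "rx": 0, "ry": 0, "rz": 0}
    - {"tx": 0, "ty": 0, "tz": 15, "rx": 0, "ry": 0, "rz": 0}
    - {"tx": 0, "ty": 0, "tz": 20, "rx": 0, "ry": 0, "rz": 0}
    - {"tx": 0, "ty": 0, "tz": 0, "rx": 0, "ry": 0, "rz": 0}

```text
time: 16.05
tool_pos: [583.0, -200.7, 235.6]
tcp_rot: [3.14, -0.006, -0.159]
contact_force: [0.8, 0.3, -1.6]
grip_width: 16.0
finger_force: 30.0
```

```bash
python3 s.py; python3 - <<'E'
from h import *
S=bot.capture("side");o=bot.get_obs();p=o["tool_pos"]+[0,0,18.8]
h=S[130:185,240:295]
cv2.imwrite("pics/c4.png",np.hstack([cv2.resize(S[100:200,220:320],(500,500),interpolation=2)])[:,:,::-1])
print(proj("side",p-[0,0,165]),proj("side",p-[0,0,60]))
E
```

```text
16.05 [ 582.97 -200.75  235.64] [ 3.14  -0.006 -0.159] F [ 0.79  0.31 -1.62] M [ 0.055  0.022 -0.017]
[265.6625402  175.87345698] [265.60035145 148.96010426]
```

View pics/c4.png

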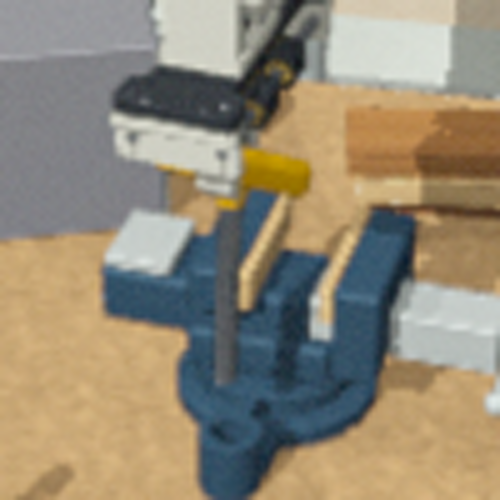

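The picture shows the key clear of the bore, with the shaft from crop (231,205) to (226,383), a hint of tilt. I'll measure that before the tighter stand hole.

```bash
cat > tilt.py <<'E'
from h import *
import sys
def shaft():
    S=bot.capture("side").astype(float);o=bot.get_obs();p=o["tool_pos"]+[0,0,18.8]
    g=[]
    sat=S.max(2)-S.min(2)
    for L in range(40,150,4):
        u,v=proj("side",p-[0,0,L]);v=int(round(v));c=int(round(u))
        if g and g[-1][0]==v: continue
        row=sat[v,c-9:c+10]; lo=row<22
        if lo.any():
            idx=np.where(lo)[0]+c-9; idx=idx[abs(idx-u)<6]
            if len(idx)>=3: g.append((v,idx.mean(),len(idx),u))
    return np.array(g),o,p
if __name__=="__main__":
    g,o,p=shaft();print(g.round(1)[::2]);k=np.polyfit(g[:,0],g[:,1],1);k2=np.polyfit(g[:,0],g[:,3],1)
    print("slope seen/pred",k[0],k2[0]); print("offset px top/bottom",[np.polyval(k,v)-np.polyval(k2,v) for v in(g[0,0],g[-1,0])]);print(o["tool_pos"],o["tcp_rot"],proj("side",p)-proj("side",p+[1,0,0]))
E
python3 tilt.py
```

```text
[[144.  265.    5.  265.8]
 [146.  265.8   6.  265.8]
 [148.  266.4   5.  265.8]
 [150.  266.2   5.  265.8]
 [153.  265.5   4.  265.8]
 [155.  265.5   4.  265.8]
 [157.  265.5   4.  265.8]
 [159.  266.6   5.  265.8]
 [161.  265.    5.  265.8]
 [163.  265.    5.  265.8]
 [165.  265.5   4.  265.8]
 [167.  265.    5.  265.8]
 [169.  265.    5.  265.8]
 [171.  265.    5.  265.8]]
slope seen/pred -0.019443391857185667 0.001968069941882686
offset px top/bottom [np.float64(0.02274631345966327), np.float64(-0.5767746169142924)]
[ 581.66749129 -200.15910763  232.27846458] [ 3.14128814e+00 -6.98727952e-04 -1.59200577e-01] [0.32364977 0.03224223]
```

The tip leans about 0.017 rad towards +x, so I'll correct that with ry and carry the key back to its hole.

Emit:
carry_out:
  plan:
    - {"tx": 2, "ty": 10, "tz": 0, "rx": 0, "ry": 0.017, "rz": 0}
    - {"tx": 5, "ty": 35, "tz": 0, "rx": 0, "ry": 0, "rz": 0.13}
    - {"tx": 5, "ty": 37, "tz": 0, "rx": 0, "ry": 0, "rz": 0.13}
    - {"tx": 5, "ty": 38, "tz": 0, "rx": 0, "ry": 0, "rz": 0.13}
    - {"tx": 5, "ty": 38, "tz": 0, "rx": 0, "ry": 0, "rz": 0.13}
    - {"tx": 5, "ty": 38, "tz": 0, "rx": 0, "ry": 0, "rz": 0.13}
    - {"tx": 5, "ty": 38, "tz": 0, "rx": 0, "ry": 0, "rz": 0.13}
    - {"tx": 5, "ty": 38, "tz": 0, "rx": 0, "ry": 0, "rz": 0.13}
    - {"tx": 4, "ty": 38, "tz": 0, "rx": 0, "ry": 0, "rz": 0.13}
    - {"tx": 2, "ty": 38, "tz": 0, "rx": 0, "ry": 0, "rz": 0.13}
    - {"tx": 1, "ty": 38, "tz": 0, "rx": 0, "ry": 0, "rz": 0.13}
    - {"tx": 0.8, "ty": 31.8, "tz": 0, "rx": 0, "ry": 0, "rz": 0.13}

```text
time: 17.35
tool_pos: [625.4, 220.6, 230.5]
tcp_rot: [-3.142, 0.018, 1.277]
contact_force: [-0.1, -0.2, -2.0]
grip_width: 15.5
finger_force: 30.0
```

Emit:
carry_out:
  plan:
    - {"tx": 0, "ty": 0, "tz": -3, "rx": 0, "ry": 0, "rz": 0.13}
    - {"tx": 0, "ty": 0, "tz": -3, "rx": 0, "ry": 0, "rz": 0.02}
    - {"tx": 0, "ty": 0, "tz": 0, "rx": 0, "ry": 0, "rz": 0}
    - {"tx": 0, "ty": 0, "tz": 0, "rx": 0, "ry": 0, "rz": 0}

```text
time: 17.75
tool_pos: [626.3, 217.0, 225.5]
tcp_rot: [3.14, 0.017, 1.417]
contact_force: [-0.4, -0.6, -2.1]
grip_width: 15.9
finger_force: 30.0
```

```bash
python3 s.py; python3 tilt.py | tail -4; python3 - <<'E'
from h import *
S=bot.capture("side");cv2.imwrite("pics/c5.png",cv2.resize(S[195:305,170:280],(600,600),interpolation=2)[:,:,::-1])
E
```

```text
17.75 [626.33 217.02 225.54] [3.14  0.017 1.417] F [-0.42 -0.58 -2.12] M [-0.037 -0.058  0.065]
 [266.  219.5   4.  219.6]]
slope seen/pred 0.09607960327587932 0.10138743969389119
offset px top/bottom [np.float64(-0.06921175482509057), np.float64(-0.22844684736546128)]
[626.4980608  216.90006942 225.85173376] [3.13935356 0.01711176 1.41763607] [0.40614229 0.05141118]
```

View pics/c5.png

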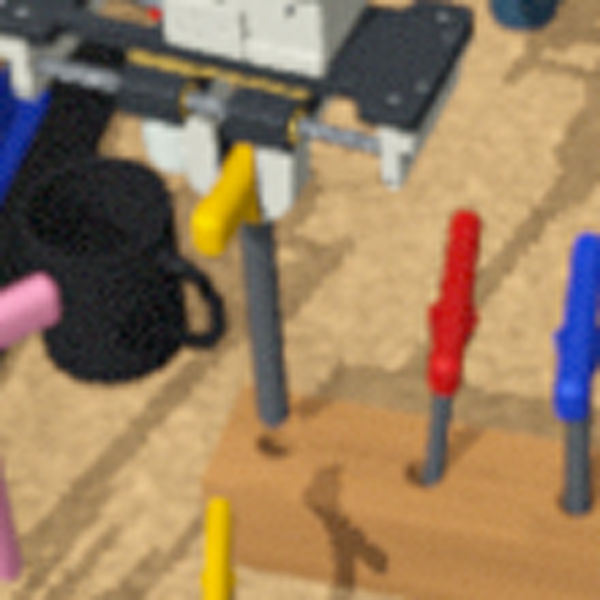

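The picture shows the tip at crop (272,422) right above the empty hole at about (270,447), with the shaft upright: seen and predicted slopes agree. I'll lower gently.

Emit:
carry_out:
  plan:
    - {"tx": 0.1, "ty": 0.3, "tz": -6, "rx": 0, "ry": 0, "rz": 0}
    - {"tx": 0, "ty": 0, "tz": -6, "rx": 0, "ry": 0, "rz": 0}
    - {"tx": 0, "ty": 0, "tz": -3, "rx": 0, "ry": 0, "rz": 0}
    - {"tx": 0, "ty": 0, "tz": -2, "rx": 0, "ry": 0, "rz": 0}
    - {"tx": 0, "ty": 0, "tz": -2, "rx": 0, "ry": 0, "rz": 0}
    - {"tx": 0, "ty": 0, "tz": -2, "rx": 0, "ry": 0, "rz": 0}
    - {"tx": 0, "ty": 0, "tz": -1, "rx": 0, "ry": 0, "rz": 0}
    - {"tx": 0, "ty": 0, "tz": 0, "rx": 0, "ry": 0, "rz": 0}

```text
time: 18.65
tool_pos: [626.8, 218.0, 204.6]
tcp_rot: [3.138, 0.016, 1.421]
contact_force: [-0.4, 0.6, 0.7]
grip_width: 16.1
finger_force: 30.0
```

```bash
python3 s.py
```

```text
18.65 [626.75 217.96 204.61] [3.138 0.016 1.421] F [-0.42  0.57  0.68] M [-0.063  0.07  -0.042]
```

Emit:
carry_out:
  plan:
    - {"tx": 0, "ty": -0.7, "tz": 0, "rx": 0, "ry": 0, "rz": 0}
    - {"tx": 0, "ty": 0, "tz": -1, "rx": 0, "ry": 0, "rz": 0}
    - {"tx": 0, "ty": 0, "tz": 0, "rx": 0, "ry": 0, "rz": 0}
    - {"tx": 0, "ty": 0, "tz": 0, "rx": 0, "ry": 0, "rz": 0}

```text
time: 19.05
tool_pos: [626.3, 216.9, 202.3]
tcp_rot: [3.14, 0.018, 1.421]
contact_force: [1.2, -0.4, -2.8]
grip_width: 15.6
finger_force: 30.0
```

```bash
python3 s.py
```

```text
19.05 [626.34 216.93 202.34] [3.14  0.018 1.421] F [ 1.16 -0.45 -2.84] M [-0.139 -0.162 -0.027]
```

Emit:
carry_out:
  plan:
    - {"tx": 0, "ty": 0, "tz": -3, "rx": 0, "ry": 0, "rz": 0}
    - {"tx": 0, "ty": 0, "tz": -4, "rx": 0, "ry": 0, "rz": 0}
    - {"tx": 0, "ty": 0, "tz": -4, "rx": 0, "ry": 0, "rz": 0}
    - {"tx": 0, "ty": 0, "tz": -4, "rx": 0, "ry": 0, "rz": 0}
    - {"tx": 0, "ty": 0, "tz": 0, "rx": 0, "ry": 0, "rz": 0}

```text
time: 19.55
tool_pos: [626.3, 217.0, 187.0]
tcp_rot: [3.14, 0.017, 1.421]
contact_force: [0.2, -0.9, -2.5]
grip_width: 15.8
finger_force: 30.0
```

```bash
python3 s.py
```

```text
19.55 [626.34 217.01 187.01] [3.14  0.017 1.421] F [ 0.19 -0.85 -2.53] M [-0.25  -0.181  0.006]
```

Emit:
carry_out:
  plan:
    - {"tx": 0, "ty": 0, "tz": -4, "rx": 0, "ry": 0, "rz": 0}
    - {"tx": 0, "ty": 0, "tz": -4, "rx": 0, "ry": 0, "rz": 0}
    - {"tx": 0, "ty": 0, "tz": -4, "rx": 0, "ry": 0, "rz": 0}
    - {"tx": 0, "ty": 0, "tz": -4, "rx": 0, "ry": 0, "rz": 0}
    - {"tx": 0, "ty": 0, "tz": -4, "rx": 0, "ry": 0, "rz": 0}
    - {"tx": 0, "ty": 0, "tz": -2, "rx": 0, "ry": 0, "rz": 0}
    - {"tx": 0, "ty": 0, "tz": 0, "rx": 0, "ry": 0, "rz": 0}

```text
time: 20.25
tool_pos: [626.4, 217.2, 165.6]
tcp_rot: [3.139, 0.017, 1.421]
contact_force: [0.6, -0.5, -2.6]
grip_width: 15.8
finger_force: 30.0
```

```bash
python3 s.py
```

```text
20.25 [626.43 217.18 165.57] [3.139 0.017 1.421] F [ 0.59 -0.51 -2.61] M [-0.288 -0.116  0.035]
```

Emit:
carry_out:
  plan:
    - {"tx": 0, "ty": 0, "tz": -1, "rx": 0, "ry": 0, "rz": 0}
    - {"tx": 0, "ty": 0, "tz": -1, "rx": 0, "ry": 0, "rz": 0}
    - {"tx": 0, "ty": 0, "tz": -0.7, "rx": 0, "ry": 0, "rz": 0}
    - {"tx": 0, "ty": 0, "tz": -0.5, "rx": 0, "ry": 0, "rz": 0}
    - {"tx": 0, "ty": 0, "tz": 0, "rx": 0, "ry": 0, "rz": 0}

```text
time: 20.75
tool_pos: [626.6, 217.2, 163.1]
tcp_rot: [3.138, 0.017, 1.421]
contact_force: [-1.0, -0.9, -0.2]
grip_width: 15.9
finger_force: 30.0
```

```bash
python3 s.py
```

```text
20.75 [626.63 217.22 163.14] [3.138 0.017 1.421] F [-0.98 -0.89 -0.19] M [-0.359  0.06  -0.01 ]
```

On the floor. Releasing.

Emit:
carry_out:
  plan:
    - {"tx": 0, "ty": 0, "tz": 0, "rx": 0, "ry": 0, "rz": 0}
    - {"tx": 0, "ty": 0, "tz": 0, "rx": 0, "ry": 0, "rz": 0}
    - {"tx": 0, "ty": 0, "tz": 0, "rx": 0, "ry": 0, "rz": 0}
    - {"tx": 0, "ty": 0, "tz": 0, "rx": 0, "ry": 0, "rz": 0}
  gripper: 0.56

```text
time: 21.15
tool_pos: [626.6, 217.4, 163.0]
tcp_rot: [3.139, 0.016, 1.421]
contact_force: [0.7, 1.6, -0.0]
grip_width: 39.5
finger_force: 0.0
```

Emit:
carry_out:
  plan:
    - {"tx": 0, "ty": 0, "tz": 5, "rx": 0, "ry": 0, "rz": 0}
    - {"tx": 0, "ty": 0, "tz": 10, "rx": 0, "ry": 0, "rz": 0}
    - {"tx": 0, "ty": 0, "tz": 20, "rx": 0, "ry": 0, "rz": 0}
    - {"tx": 0, "ty": 0, "tz": 25, "rx": 0, "ry": 0, "rz": 0}
    - {"tx": 0, "ty": 0, "tz": 20, "rx": 0, "ry": 0, "rz": 0}
    - {"tx": -20, "ty": -40, "tz": 0, "rx": 0, "ry": 0, "rz": 0}
    - {"tx": -20, "ty": -40, "tz": 0, "rx": 0, "ry": 0, "rz": 0}
    - {"tx": -20, "ty": -40, "tz": 0, "rx": 0, "ry": 0, "rz": 0}
    - {"tx": -20, "ty": -40, "tz": 0, "rx": 0, "ry": 0, "rz": 0}
    - {"tx": -20, "ty": -40, "tz": 0, "rx": 0, "ry": 0, "rz": 0}
    - {"tx": 0, "ty": 0, "tz": 0, "rx": 0, "ry": 0, "rz": 0}

```text
time: 22.25
tool_pos: [524.9, 13.3, 244.3]
tcp_rot: [3.138, 0.018, 1.416]
contact_force: [-0.4, 0.4, -0.8]
grip_width: 40.6
finger_force: 0.0
```

```bash
python3 s.py; python3 - <<'E'
from h import *
S=bot.capture("side");T=bot.capture("top")
r=cv2.minAreaRect(mask(S,(16,150,120),(30,255,255),(200,220,232,262)));print(r)
cv2.imwrite("pics/end.png",np.hstack([cv2.resize(S[195:305,170:280],(400,400),interpolation=2),cv2.resize(T[120:260,120:260],(400,400),interpolation=2)])[:,:,::-1])
E
```

```text
22.25 [524.9   13.26 244.3 ] [3.138 0.018 1.416] F [-0.45  0.39 -0.81] M [-0.022 -0.042 -0.013]
((218.0898895263672, 244.5561981201172), (11.765976905822754, 35.82793045043945), 32.00538635253906)
```

View pics/end.png

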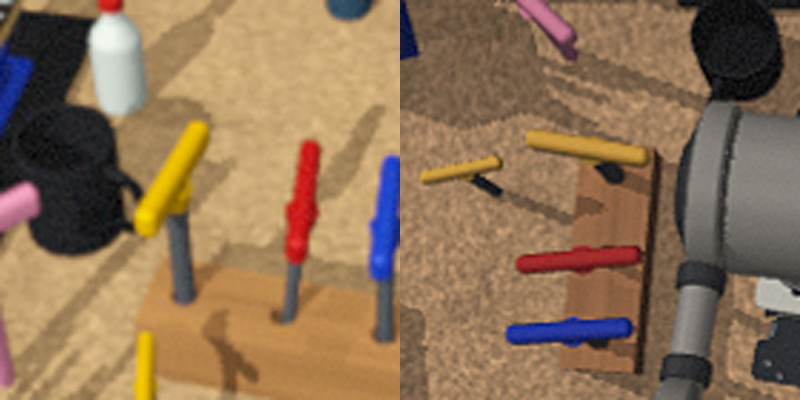

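The picture shows the key back in its hole: bar at side px (218.1,244.6) against (218.0,244.6) at the start. Everything else is where it was.

```bash
python3 -c "
from plant import bot
print(bot.close_job())"
```

```text
the job is handed in; nothing more can be done
None
```

The job is handed in at about 22 s: the lock screw came up tight at about 0.33 N m (limit 0.4), contact forces on it read under about 8 N (limit 25), and the yellow key stands back in its own hole, upright and fully down, with nothing else seen to have moved.

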